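# Snap the six-tube head onto the bench mixer and keep it pressed home

### The job

Make the bench tube mixer ready for the blood tubes: first switch it off by turning its black dial anticlockwise, past its clicks, to the white OFF mark. Then fetch the blue six-tube head with the metal grip post (not the black rubber cup), set it upright on the mixer's steel drive post, press it down until it snaps and sits fully home, and finish while still pressing it down firmly, without letting go. Leave the other things on the bench where they are.

Things in the scene. Friction and masses are not known exactly. Their poses are not given: they have to be found in the camera images.
- mixer: the bench tube mixer: white box housing on a dark base, 120 (its x) x 165 (its y) x 54 mm tall, fixed to the bench; dial on its right half, drive post on its left half. Origin at the middle of its underside, z up, its x points to its back (roughly away from the robot), its y to the left.
- mixer_seat (a point): centre of the top of the steel collar (46 mm across) that the head sits on, 66 mm above the bench, at x -6, y +40 mm in the mixer's frame; z up. On it stands the drive post: 16 mm thick, 25 mm tall, the last 7 mm tapered to a 6 mm tip; three sprung balls, 13 mm above the seat, stand out to 12 mm from its axis.
- mixer_dial_grip (a point): middle of the dial's grip bar, on its vertical axis, 81.5 mm above the bench, at x -14, y -44 mm in the mixer's frame. The bar is 36 mm long and 12 mm thick; its top is 8.5 mm above this point, the housing's top 27.5 mm below; under it a disc 38 mm across, 4 mm thick. The point turns with the dial: x along the bar to the white pointer end, y across the 12 mm, z up.
- mixer_dial (a joint): angle of the dial, rad, growing clockwise seen from above: 0 = OFF (pointer at the white mark), 0.6 = speed 1, 1.2 = speed 2 (green marks). It starts at speed 1 or 2. Each place is a sprung detent; leaving one takes up to about 0.2 N m, then the dial snaps on to the next. Stops at -0.08 and 1.28.
- tube_head: the blue six-tube head, loose, about 0.18 kg: six open cups round a hub, 75 mm across, 34 mm tall, with a grip post on top (68 mm in all). Origin on its axis at its underside, z up; any turn about z will do. Bore below: mouth 26 mm, throat 19 mm. On the mixer it first rests on the balls some 11 mm above home; a push of about 10 to 17 N makes them give, then it goes home and stays on.
- tube_head_grip (a point): the point to grasp the six-tube head: on the axis of its round aluminium grip post (22 mm thick), 57 mm above its underside, 11 mm below the post's top and 23 mm above the cups. z up along its axis. Keep a push of about 10 to 25 N on the head at the end.
- cup_head: black rubber cup head, loose, 61 mm across and 37 mm tall, the other attachment; origin under its middle. To be left alone.
- lab_timer: white timer lying flat, 66 x 66 x 19 mm; origin under its middle. To be left alone.
- petri_dish: petri dish, 63 mm across and 16 mm tall; origin under its middle. To be left alone.
- dropper_bottle: small white dropper bottle with a blue cap, 24 mm across and 68 mm tall; origin under its middle. To be left alone.
Not all that is in view belongs to the job. Of the things that look like the tube_head, the larger one is meant.

How it is judged:
By the outcome, as a careful person would: the job done as asked, in the order asked, and still so for the second after the job is handed in, while the arm keeps its last pose, push and grip.
It also fails if it takes over 58 s, if anything falls off the work surface, if the arm or the gripper's body presses on something with over 40 N, if the wrist force passes 120 N, or if a joint passes its speed limit or range.

### The arm

A 7-joint arm with a two-finger parallel gripper is mounted at the origin on a cart in front of the work surface, level with it; the furniture and walls round the work are solid. World frame = base frame: x ahead of the robot, y to its left, z up, the work surface at z = 0. Lengths are in m, angles in degrees, forces in N, time in s.
With the tool pointing down it reaches from about 0.425 to 0.875 m from the base axis. Payload 4.7 kg.
Tool frame: the origin (TCP) lies on the front face of the gripper's body, between the roots of the fingers; the fingertips stand 70 mm ahead of it and the grasp point (between the pads) lies 51 mm ahead of it; z points along the fingers, y is the direction in which the jaws open and shut (so a half turn about z gives the same grasp; the last joint's range is limited). The gripper opens to 87 mm and grips with 3 to 60 N. Pads are 19 mm wide; open, the fingers measure 117 mm over their backs; the gripper's body (75 mm by 190 mm) begins 51 mm behind the grasp point.
Start: joints at [75.407, 18.392, -4.016, 83.108, 1.295, 78.541, -3.26], TCP at [0.173, -0.627, 0.292] pointing down, gripper open.
Joint ranges: [-163.93, 163.93], [-17.29, 119.83], [-79.2, 71.16], [3.27, 140.29], [-89.18, 269.18], [5.43, 117.66], [-154.24, 154.24]. Speed limits (degrees/s): [147.25, 147.25, 180, 180, 180, 180, 180].

### API

Orientations are given as [roll, pitch, yaw] about the fixed x, y, z axes, in that order (R = Rz(yaw) Ry(pitch) Rx(roll)).
In Python, from cell import env gives the robot as it stands.
- The arm moves only by the tool drive_tool, never from a script. Its argument "commands" is a list of rows, each a list of 7 numbers: the shift along the tool's x, y, z in cm, then the turn, a rotation vector about the tool's x, y, z in degrees, then the opening, from 0 (shut) to 1 (fully open). In form: [[tx, ty, tz, rx, ry, rz, hand], ...]. A call has 1 to 20 rows; each row shifts and turns the commanded pose from where the row before left it, along the tool's axes as they then stand; what a row does not reach is not made up. A row lasts 1/12 s, in which the tool goes at most 41.7 mm and 7.16 degrees, less where a joint would pass 70% of its speed; a pose out of reach is approached as far as the arm can. A call is refused whole if a number of a shift passes 4.17 or a number of a turn 7.16, either way. A call with a gripper value outside its range is refused whole. The fingers move at their own pace and stop on an object; "force" is the grip in N (left out, the last holds). Time passes only in rows, so rows that do not move let the fingers close. It gives the time, the measured TCP pose, the force and the opening at its end, in the units of the state.
- env.get_obs(): the state, without advancing time (a new reading comes with each control period).
- env.read_camera(name): name is "scene" or "top"; returns a dict with "img" (384x512x3 uint8, blue, green, red), "mtx" (3x3 intrinsics, pixels), "pose" (4x4, takes a point from camera to world coordinates). Camera axes: x right, y down, z forward; pixel columns grow to the right and rows downward; lengths in m; the calibration is good to about 2 mm. A picture is of the moment at which its call begins. There is no depth.
- env.sign_off(): hands the job in, once; it reports no verdict.
The state is a dict: "time_s": time; "qpos": joint angles; "joint_velocities": joint speeds; "effort": joint torques, N m; "tool_pos": TCP position; "tool_rot": TCP orientation; "force": force on the tool from outside, world axes, zero at the start; "wrist_torque": the same for the moment, N m; "grip_width": finger opening in m.
Only numpy, scipy, OpenCV 4.12 (cv2) and the standard library are available. Lean on these libraries where they do the work, as an engineer would, in place of code of your own. Each camera call takes 0.05 s, during which the arm holds its last target.

## Working session

There is one attempt and no reset: what is moved stays moved. The work goes in short steps, Python scripts to look and compute and a tool call to move; the robot and the scene stay as the last step left them, time stands still between calls to the robot, and variables do not carry over. Pictures are saved under pics/ and viewed, and the job is handed in when it is done.

Besides the shell and the picture viewer there is one more tool, called after "Emit:" as a command line: name --pt "numbers of a row" for each row, then --argument value for the rest. drive_tool: Moves the arm, as the interface text tells. Its arguments: {"type":"object","properties":{"commands":{"type":"array"},"force":{"type":"number"}},"required":["commands"]}

```bash
mkdir -p pics; ls
python3 - <<'E'
from cell import env
import cv2,json
for n in("scene","top"):
    c=env.read_camera(n); cv2.imwrite(f"pics/{n}0.png",c["img"]); print(n,c["mtx"].round(1).tolist(),c["pose"].round(4).tolist())
print(env.get_obs())
E
```

```text
pics
scene [[359.6, 0.0, 251.8], [0.0, 359.6, 191.6], [0.0, 0.0, 1.0]] [[-0.8009, -0.2512, 0.5435, -0.1079], [-0.5985, 0.3654, -0.713, 0.7487], [-0.0195, -0.8963, -0.443, 0.5883], [0.0, 0.0, 0.0, 1.0]]
top [[374.6, 0.0, 262.0], [0.0, 374.6, 199.0], [0.0, 0.0, 1.0]] [[0.0323, -0.9783, 0.2046, 0.2623], [-0.9995, -0.0308, 0.0104, -0.0642], [-0.0038, -0.2049, -0.9788, 1.2414], [0.0, 0.0, 0.0, 1.0]]
{'time_s': 0.1, 'qpos': array([75.40796852, 18.43338672, -4.01559763, 83.16924165,  1.29408074,
       78.54114277, -3.25992951]), 'joint_velocities': array([ 0.14894456, -0.14643521,  0.08985938, -0.17278196,  0.02171183,
        0.08307702, -0.03154734]), 'effort': array([ 5.95276979e-04, -4.92570841e+01, -4.05461323e-01, -3.13399136e+01,
       -6.41982467e-02,  3.94952728e-02,  7.99754571e-05]), 'tool_pos': array([ 0.17247092, -0.62629832,  0.2912753 ]), 'tool_rot': array([-1.79901412e+02,  4.64727444e-03,  1.54016092e+01]), 'force': array([-0.2419947 ,  0.99336092, -0.5110729 ]), 'wrist_torque': array([ 0.00136398,  0.02187712, -0.00304407]), 'grip_width': 0.08669685877808732}
```

View pics/scene0.png

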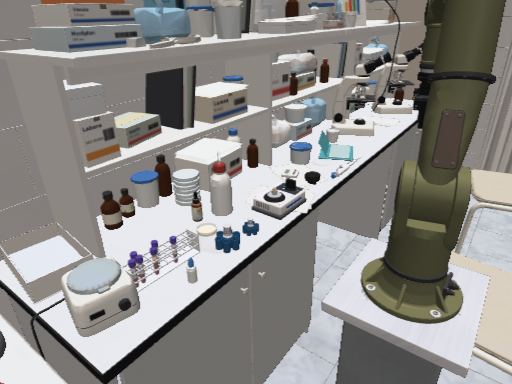

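View pics/top0.png

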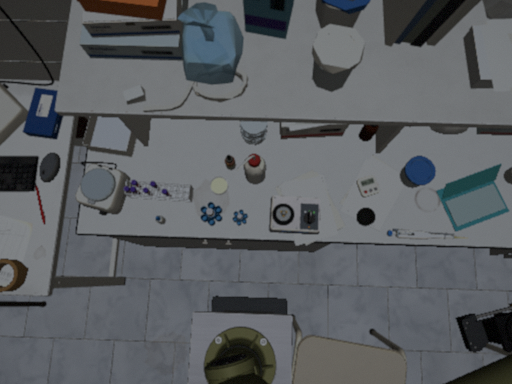

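Scene view: the mixer is at about (280,198), a large blue head at (228,240) and a small one at (251,228). Top view: mixer (295,214), large head (211,213), small head (240,217), black cup (366,216). I'll take close crops.

Run:
```python
import cv2
a=cv2.imread("pics/top0.png")[190:245,190:330]; cv2.imwrite("pics/c1.png",cv2.resize(a,(784,308),interpolation=cv2.INTER_CUBIC))
a=cv2.imread("pics/scene0.png")[165:265,200:330]; cv2.imwrite("pics/c2.png",cv2.resize(a,(780,600),interpolation=cv2.INTER_CUBIC))
```

```text
(no output)
```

View pics/c1.png

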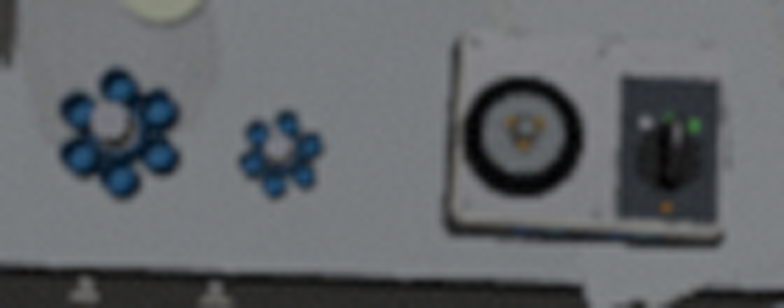

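View pics/c2.png

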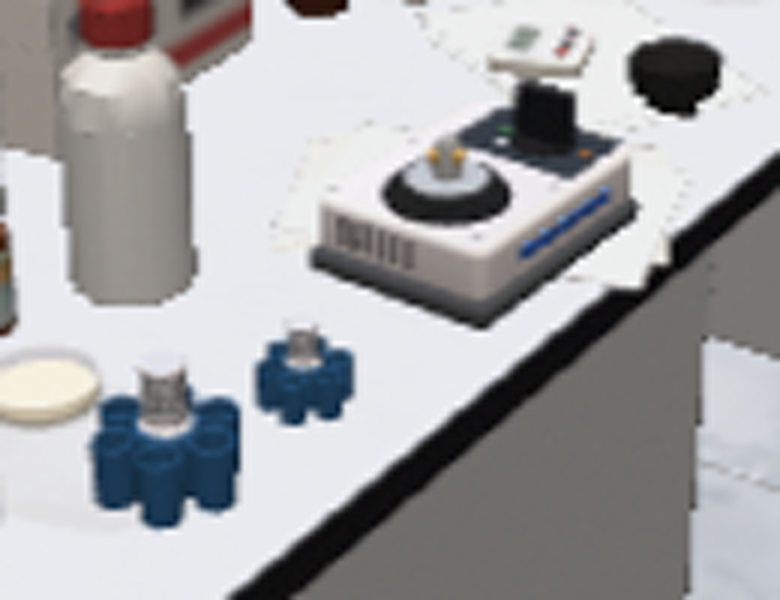

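```bash
cat > h.py <<'E'
import numpy as np,cv2
from scipy.optimize import least_squares
CAM={}
def load():
    from cell import env
    for n in("scene","top"):
        c=env.read_camera(n); CAM[n]=(c["mtx"],c["pose"],c["img"])
def proj(n,P):
    K,T,_=CAM[n]; P=np.atleast_2d(P); R=T[:3,:3]
    q=(P-T[:3,3])@R; p=q@K.T; return p[:,:2]/p[:,2:]
def ray(n,uv,z):
    K,T,_=CAM[n]; d=T[:3,:3]@np.linalg.inv(K)@np.array([uv[0],uv[1],1.]); o=T[:3,3]
    return o+d*(z-o[2])/d[2]
def crop(u,v,s,ox,oy): return ((u+.5)/s-.5+ox,(v+.5)/s-.5+oy)
def mix(p,L):
    c,s=np.cos(p[2]),np.sin(p[2]); L=np.atleast_2d(L)
    return np.c_[p[0]+c*L[:,0]-s*L[:,1],p[1]+s*L[:,0]+c*L[:,1],L[:,2]]
E
python3 - <<'E'
from h import *; load()
t=lambda u,v:crop(u,v,5.6,190,190); s=lambda u,v:crop(u,v,6,200,165)
print("post top",ray("top",t(524,128),.091),ray("scene",s(447,138),.091))
print("collar",ray("top",t(523,136),.066))
print("big post top",ray("top",t(110,122),.068),ray("scene",s(163,362),.068))
print("small",ray("top",t(278,148),.045))
print("dial top",ray("top",t(668,150),.09),ray("scene",s(547,88),.09))
L=np.array([[-6,40,91],[60,82.5,54],[-60,82.5,54],[60,-82.5,54],[-60,-82.5,54]])/1000
U=np.array([t(524,128),t(460,37),t(455,222),t(722,40),t(722,235)])
L2=np.array([[-6,40,91],[-60,82.5,0],[60,82.5,0],[-60,-82.5,0]])/1000
U2=np.array([s(447,138),s(485,328),s(312,265),s(637,212)])
f=lambda p:np.r_[(proj("top",mix(p,L))-U).ravel(),(proj("scene",mix(p,L2))-U2).ravel()]
r=least_squares(f,[.6,-.15,0]);print(r.x,np.degrees(r.x[2]));print(f(r.x).reshape(-1,2).round(2))
print(mix(r.x,[[-.006,.04,.066],[-.014,-.044,.0815]]))
E
```

```text
post top [ 0.46213038 -0.1192381   0.091     ] [ 0.46093646 -0.11488048  0.091     ]
collar [ 0.46185132 -0.11996292  0.066     ]
big post top [0.4621443  0.11469005 0.068     ] [0.46327492 0.11671148 0.068     ]
small [0.45392114 0.02025607 0.045     ]
dial top [ 0.45244929 -0.19943018  0.09      ] [ 0.45177489 -0.20164345  0.09      ]
[ 0.4691796  -0.16018594 -0.00055593] -0.03185272291544724
[[ 0.31 -0.33]
 [-1.51 -2.57]
 [-1.69  1.16]
 [ 2.55 -1.52]
 [ 2.53  0.52]
 [ 0.33 -0.77]
 [ 0.6   2.68]
 [-1.04  2.45]
 [ 0.98  1.79]]
[[ 0.46320183 -0.12018262  0.066     ]
 [ 0.45515514 -0.20417815  0.0815    ]]
```

Run:
```python
from h import *; load()
p=[.4685,-.1592,-0.01]
def circ(c,r,z):
    a=np.linspace(0,2*np.pi,40); return np.c_[c[0]+r*np.cos(a),c[1]+r*np.sin(a),0*a+z]
m=lambda *L:mix(p,np.array(L)/1000)
seat=m((-6,40,66))[0]; dl=m((-14,-44,81))[0]
head=(.4626,.1155)
box=lambda z:m((60,82.5,z),(-60,82.5,z),(-60,-82.5,z),(60,-82.5,z),(60,82.5,z))
cur=[(circ(seat,.023,.066),(0,0,255)),(circ(seat,.003,.091),(0,0,255)),(circ(dl,.019,.058),(0,255,255)),(box(0),(0,255,0)),(box(54),(255,0,255)),
(m((4,-44,90),(-32,-44,90)),(0,255,255)),
(circ(head,.0375,.034),(0,0,255)),(circ(head,.011,.068),(0,255,0)),(circ(head,.011,.04),(0,255,0))]
for n,reg,s,k in(("top",(260,190,80,50),9,"m"),("scene",(245,170,70,50),11,"m"),("top",(195,195,60,40),12,"h"),("scene",(210,215,60,45),12,"h")):
    x,y,w,h=reg; im=cv2.resize(CAM[n][2][y:y+h,x:x+w],None,fx=s,fy=s,interpolation=cv2.INTER_CUBIC)
    cv2.imwrite(f"pics/raw_{n}_{k}.png",im)
    for P,col in cur:
        q=(proj(n,P)-[x,y]+.5)*s-.5
        cv2.polylines(im,[q.round().astype(np.int32)],False,col,1)
    cv2.imwrite(f"pics/ov_{n}_{k}.png",im)
```

```text
(no output)
```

View pics/ov_top_m.png

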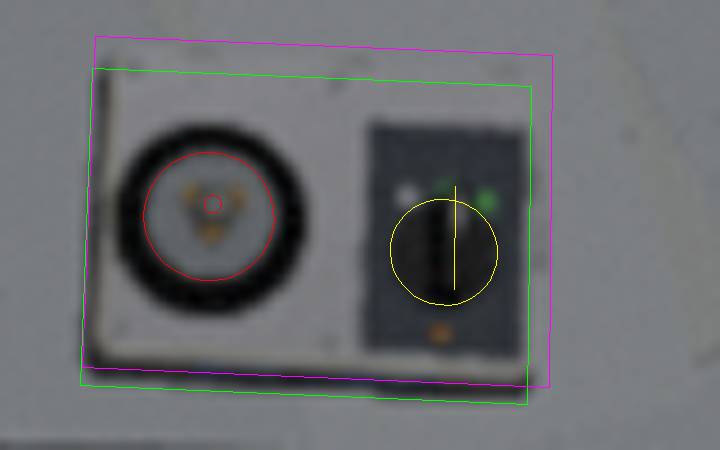

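View pics/ov_scene_m.png

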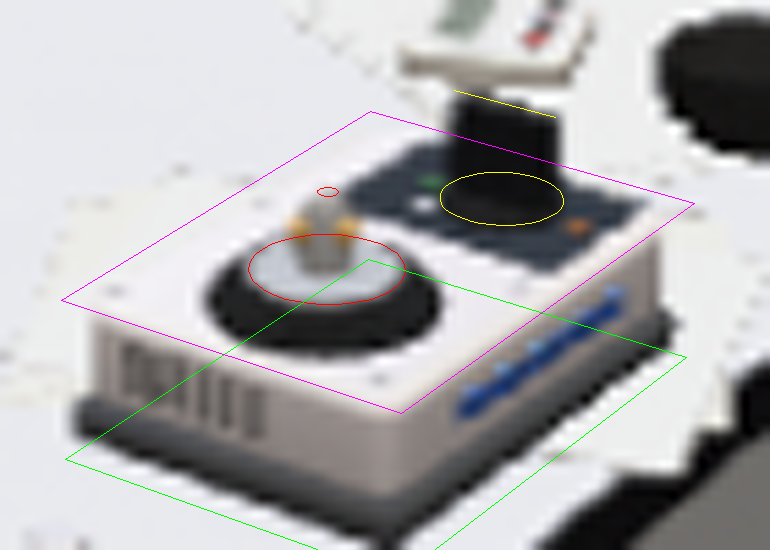

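View pics/ov_top_h.png

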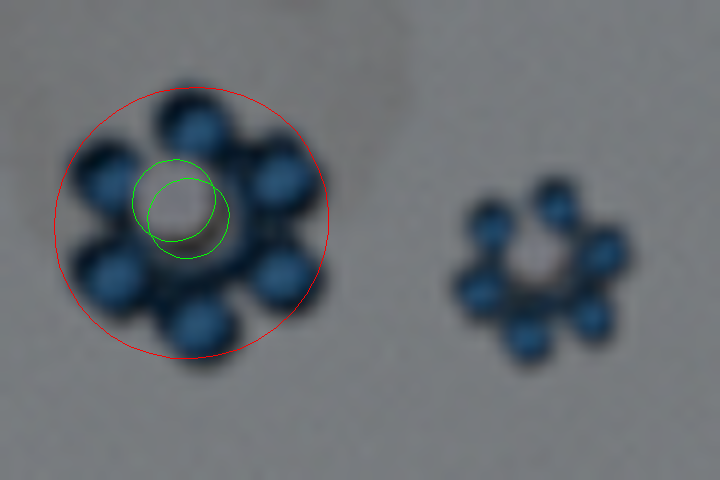

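View pics/ov_scene_h.png

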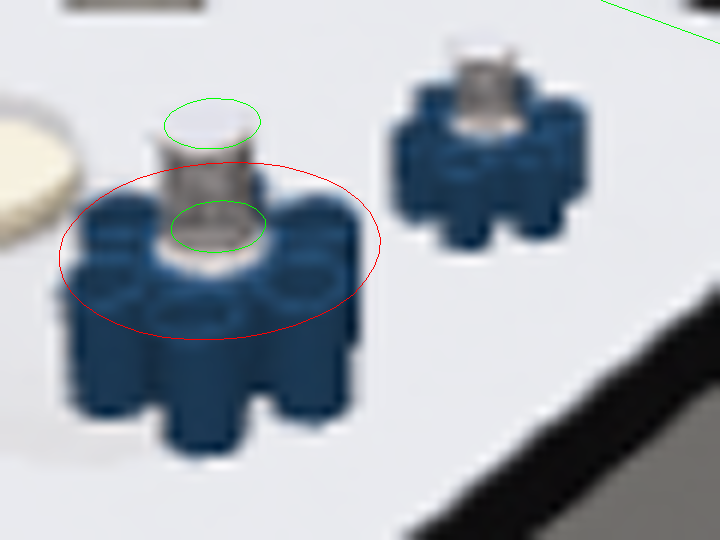

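View pics/raw_top_m.png

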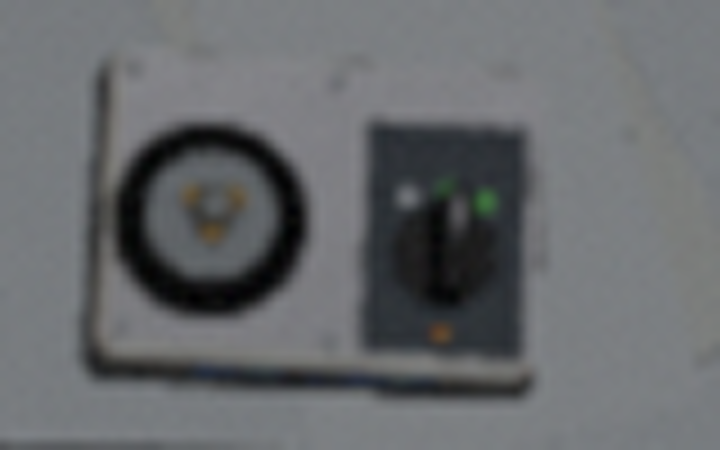

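The large head at top (211,213) is the one meant. It's about 75 mm across and its post is about 22 mm thick. The small one at (240,217) and the black cup at (366,216) are ruled out. The dial bar lies along the mixer's x with its pointer at the middle green mark (top crop 445,185), so it's at speed 1, and the white OFF mark is about 34° anticlockwise.

Seat ≈ (.462,-.118), dial ≈ (.4535,-.2025) and head ≈ (.4625,.1155) all fit the overlays. Next I'll work out the move to above the dial.

```bash
cat > d.py <<'E'
import sys,numpy as np
from scipy.spatial.transform import Rotation as R
from cell import env
def delta(t,yaw):
    o=env.get_obs(); A=R.from_euler('xyz',o['tool_rot'],degrees=True)
    B=R.from_euler('xyz',[180,0,yaw],degrees=True)
    print('pos',o['tool_pos'].round(4),'rot',o['tool_rot'].round(2),'F',o['force'].round(1),'w',round(o['grip_width'],4),'t',o['time_s'],'q',o['qpos'].round(0))
    print('shift cm (tool)',(A.inv().apply(np.array(t)-o['tool_pos'])*100).round(2),'turn deg',np.degrees((A.inv()*B).as_rotvec()).round(2))
if __name__=="__main__":
    a=list(map(float,sys.argv[1:])); delta(a[:3],a[3])
E
python3 d.py .4535 -.2025 .20 0
```

```text
pos [ 0.1726 -0.6265  0.2919] rot [-179.96    0.     15.4 ] F [0.  0.4 0.1] w 0.0868 t 0.3 q [75. 18. -4. 83.  1. 79. -3.]
shift cm (tool) [ 38.35 -33.41   9.21] turn deg [-4.00e-02  1.00e-02  1.54e+01]
```

Emit:
drive_tool --pt "2.13 -1.856 0.1 0 0 0 1" --pt "2.13 -1.856 0.1 0 0 0 1" --pt "2.13 -1.856 0.1 0 0 0 1" --pt "2.13 -1.856 0.1 0 0 0 1" --pt "2.13 -1.856 0.1 0 0 0 1" --pt "2.13 -1.856 0.1 0 0 0 1" --pt "2.13 -1.856 0.1 0 0 0 0.5" --pt "2.13 -1.856 0.1 0 0 0 0.5" --pt "2.13 -1.856 0.1 0 0 0 0.5" --pt "2.13 -1.856 0.1 0 0 0 0.5" --pt "2.13 -1.856 0.1 0 0 0 0.5" --pt "2.13 -1.856 0.2 0 0 0 0.5" --pt "2.13 -1.856 0.5 0 0 0 0.5" --pt "2.13 -1.856 0.8 0 0 0 0.5" --pt "2.13 -1.856 1.5 0 0 0 0.5" --pt "2.13 -1.856 1.5 0 0 0 0.5" --pt "2.13 -1.856 1.8 0 0 5.1 0.5" --pt "0 0 0 0 0 5.1 0.5" --pt "0 0 0 0 0 5.2 0.5" --pt "0 0 0 0 0 0 0.5" --force 40

```text
time_s: 1.97
tool_pos: [0.438, -0.2257, 0.2179]
tool_rot: [-180.0, 0.0, -0.0]
force: [0.3, -0.5, 0.4]
grip_width: 0.0433
```

```bash
python3 d.py .4535 -.2025 .135 0
python3 - <<'E'
from h import *; load()
for n,reg,s in(("top",(230,170,120,90),6),("scene",(200,90,140,130),5)):
    x,y,w,h=reg; cv2.imwrite(f"pics/a_{n}.png",cv2.resize(CAM[n][2][y:y+h,x:x+w],None,fx=s*.9,fy=s*.9,interpolation=cv2.INTER_CUBIC))
E
```

```text
pos [ 0.438  -0.2257  0.2179] rot [-1.7999e+02  3.0000e-02 -5.0000e-02] F [ 0.3 -0.5  0.4] w 0.0433 t 1.9667 q [ 49.   3. -25. 110.   2.  67. -67.]
shift cm (tool) [ 1.55 -2.32  8.29] turn deg [-0.01  0.03 -0.05]
```

View pics/a_top.png

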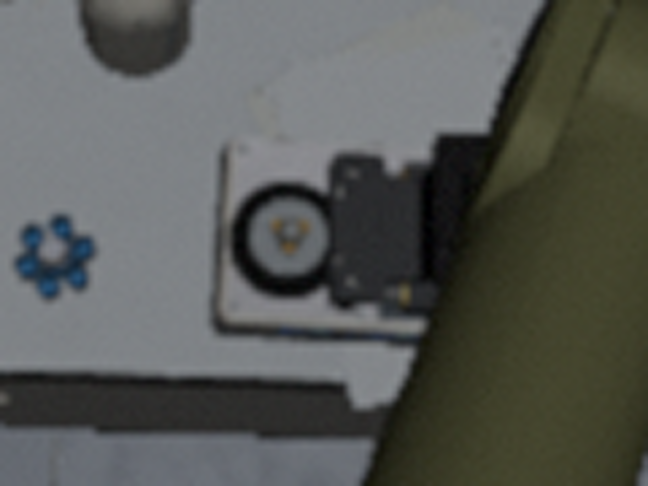

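View pics/a_scene.png

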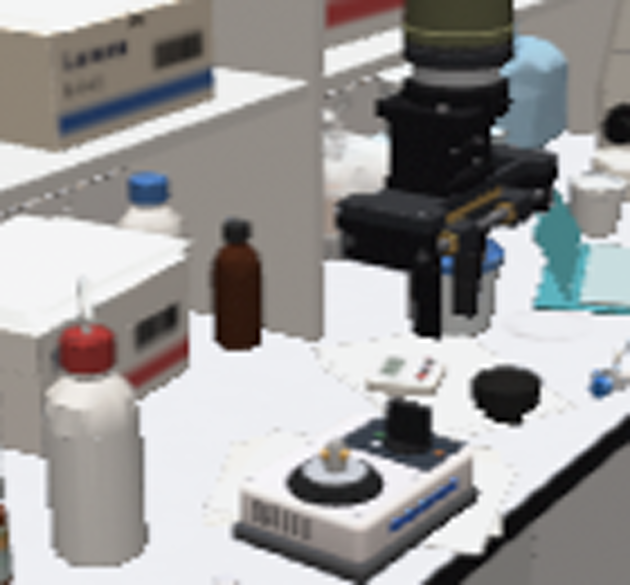

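The fingers are open to 43 mm above the dial and everything is clear. Next I'll descend over the bar and close.

Emit:
drive_tool --pt "0.77 -1.16 1 0 0 0 0.42" --pt "0.78 -1.16 1 0 0 0 0.42" --pt "0 0 1.2 0 0 0 0.42" --pt "0 0 1.2 0 0 0 0.42" --pt "0 0 1.2 0 0 0 0.42" --pt "0 0 1 0 0 0 0.42" --pt "0 0 1 0 0 0 0.42" --pt "0 0 0.6 0 0 0 0.42" --pt "0 0 0 0 0 0 0.42"

```text
time_s: 2.82
tool_pos: [0.4523, -0.2031, 0.1345]
tool_rot: [-179.9, 0.1, -0.0]
force: [-1.2, 1.5, 0.4]
grip_width: 0.0365
```

Emit:
drive_tool --pt "0 0 0 0 0 0 0" --pt "0 0 0 0 0 0 0" --pt "0 0 0 0 0 0 0" --pt "0 0 0 0 0 0 0" --force 25

```text
time_s: 3.15
tool_pos: [0.4538, -0.2033, 0.1369]
tool_rot: [180.0, -0.1, 0.0]
force: [-0.3, -0.0, 0.3]
grip_width: 0.0171
```

```bash
python3 d.py .4535 -.2025 .135 0
python3 - <<'E'
from h import *; load()
for n,reg,s in(("top",(230,170,120,90),6),("scene",(240,140,90,70),8)):
    x,y,w,h=reg; cv2.imwrite(f"pics/b_{n}.png",cv2.resize(CAM[n][2][y:y+h,x:x+w],None,fx=s,fy=s,interpolation=cv2.INTER_CUBIC))
E
```

```text
pos [ 0.4538 -0.2033  0.1369] rot [ 1.7995e+02 -6.0000e-02  0.0000e+00] F [-0.3 -0.   0.3] w 0.0171 t 3.15 q [ 46.  10. -27. 114.   5.  58. -73.]
shift cm (tool) [-0.03 -0.08  0.19] turn deg [ 0.05 -0.06  0.  ]
```

View pics/b_scene.png

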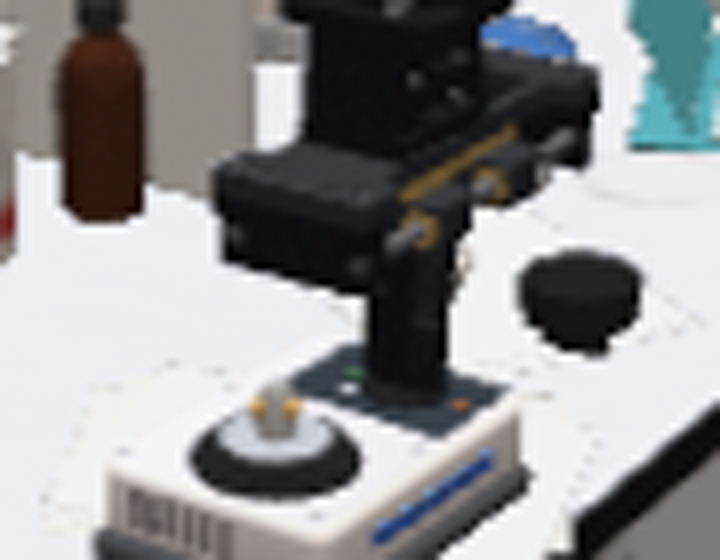

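Emit:
drive_tool --pt "0 0 0.15 0 0 0 0" --pt "0 0 0 0 0 0 0" --pt "0 0 0 0 0 0 0" --pt "0 0 0 0 0 0 0"

```text
time_s: 3.58
tool_pos: [0.4539, -0.2046, 0.1367]
tool_rot: [179.8, -0.1, -0.0]
force: [-3.3, -2.6, 9.8]
grip_width: 0.0117
```

```bash
python3 d.py .4535 -.2025 .135 0; python3 -c "
from cell import env;print(env.get_obs()['wrist_torque'])"
```

```text
pos [ 0.4539 -0.2046  0.1367] rot [ 1.7983e+02 -7.0000e-02 -4.0000e-02] F [-3.3 -2.6  9.8] w 0.0117 t 3.5833 q [ 46.  10. -27. 114.   5.  58. -73.]
shift cm (tool) [-0.04 -0.21  0.17] turn deg [ 0.17 -0.07 -0.04]
[-0.42601541  0.80150794 -0.00467638]
```

The bar is gripped at 11.7 mm. Turning anticlockwise now, which is negative about the downward tool z.

Emit:
drive_tool --pt "0 0.1 -0.1 0 0 -4 0" --pt "0 0 0 0 0 -4 0" --pt "0 0 0 0 0 -4 0" --pt "0 0 0 0 0 -4 0" --pt "0 0 0 0 0 -4 0" --pt "0 0 0 0 0 -4 0" --pt "0 0 0 0 0 -4 0" --pt "0 0 0 0 0 -4 0" --pt "0 0 0 0 0 -3 0" --pt "0 0 0 0 0 0 0" --pt "0 0 0 0 0 0 0" --pt "0 0 0 0 0 0 0" --force 40

```text
time_s: 4.58
tool_pos: [0.454, -0.2052, 0.1368]
tool_rot: [179.8, -0.0, 34.9]
force: [0.0, -3.0, 5.6]
grip_width: 0.0117
```

```bash
python3 d.py .4535 -.2025 .135 0
python3 - <<'E'
from h import *; load()
from cell import env;print(env.get_obs()['wrist_torque'])
for n,reg,s in(("scene",(240,140,90,70),8),):
    x,y,w,h=reg; cv2.imwrite(f"pics/c_{n}.png",cv2.resize(CAM[n][2][y:y+h,x:x+w],None,fx=s,fy=s,interpolation=cv2.INTER_CUBIC))
E
```

```text
pos [ 0.454  -0.2052  0.1368] rot [ 1.7985e+02 -1.0000e-02  3.4870e+01] F [ 0.  -3.   5.6] w 0.0117 t 4.5833 q [ 49.  10. -30. 114.   6.  58. -39.]
shift cm (tool) [ 0.12 -0.25  0.18] turn deg [ 0.15 -0.06 34.87]
[-0.65097415  0.15435186  0.01700289]
```

View pics/c_scene.png

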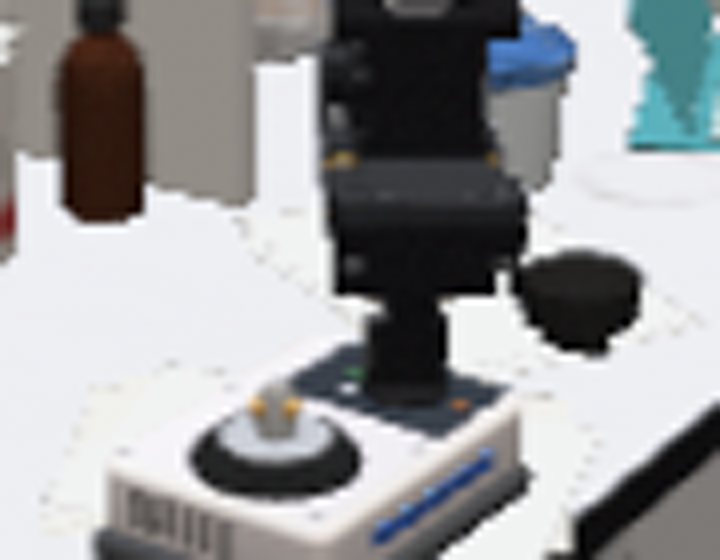

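Wrist torque about z is close to zero at 34.9°, so the dial is resting in a detent. I'll release, lift and look.

Emit:
drive_tool --pt "0 0 0 0 0 0 0.42" --pt "0 0 0 0 0 0 0.42" --pt "0 0 0 0 0 0 0.42" --pt "0 0 -0.5 0 0 0 0.42" --pt "0 0 -1.5 0 0 0 0.42" --pt "0 0 -2.5 0 0 0 0.42" --pt "0 0 -3 0 0 0 0.42" --pt "0 0 -3 0 0 0 0.42" --pt "-1.5 -2.5 -2 0 0 6 0.7" --pt "-1.5 -2.5 -2 0 0 6 1" --pt "-1.5 -2.5 -1 0 0 6 1" --pt "-1.5 -2.5 -1 0 0 6 1" --pt "0 0 0 0 0 5 1" --pt "0 0 0 0 0 6 1"

```text
time_s: 5.85
tool_pos: [0.3558, -0.1398, 0.3019]
tool_rot: [179.8, -0.1, -0.2]
force: [-0.1, -0.6, -0.6]
grip_width: 0.0683
```

```bash
python3 d.py .4625 .1155 .3 0
python3 - <<'E'
from h import *; load()
for n,reg,s in(("scene",(200,110,130,150),4),("top",(190,150,150,100),5),):
    x,y,w,h=reg; cv2.imwrite(f"pics/d_{n}.png",cv2.resize(CAM[n][2][y:y+h,x:x+w],None,fx=s,fy=s,interpolation=cv2.INTER_CUBIC))
a=CAM["scene"][2][165:215,245:330];cv2.imwrite("pics/d2.png",cv2.resize(a,None,fx=9,fy=9,interpolation=cv2.INTER_CUBIC))
E
```

```text
pos [ 0.3558 -0.1398  0.3019] rot [ 1.7983e+02 -9.0000e-02 -2.1000e-01] F [-0.1 -0.6 -0.6] w 0.0683 t 5.85 q [ 54. -16. -30. 115.  -8.  79. -63.]
shift cm (tool) [ 10.58 -25.57   0.13] turn deg [ 0.17 -0.09 -0.21]
```

View pics/d_top.png

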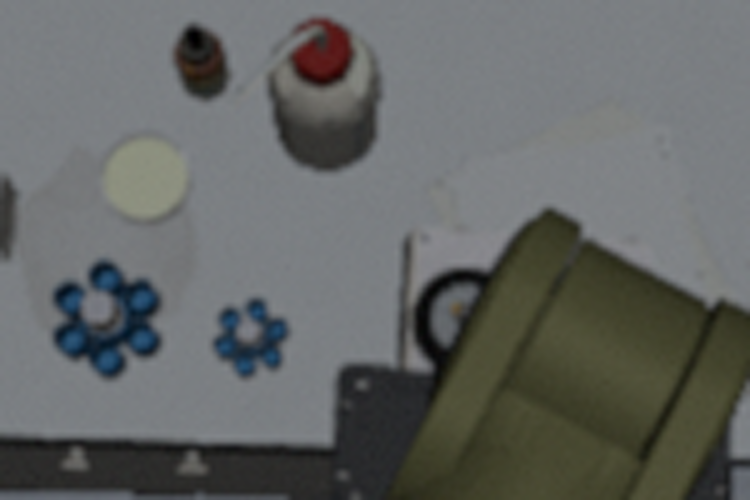

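View pics/d2.png

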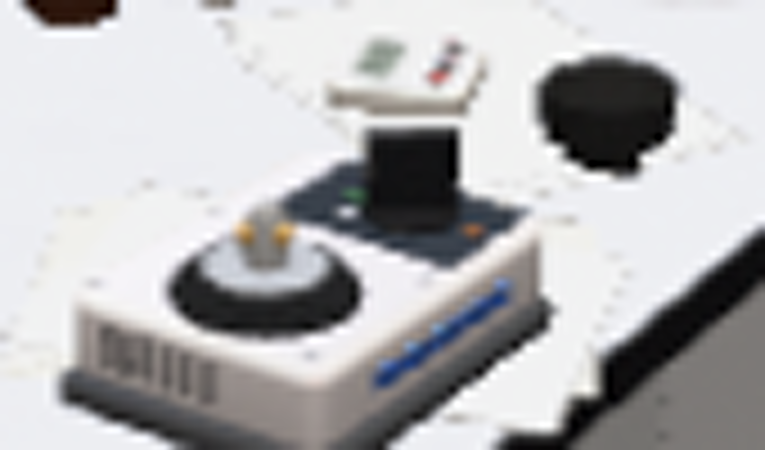

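Emit:
drive_tool --pt "2.12 -1 0 0 0 0 1" --pt "2.12 -2 0 0 0 0 1" --pt "2.12 -2.57 0 0 0 0 1" --pt "2.12 -2.5 0 0 0 0 1" --pt "2.1 -2.5 0 0 0 0 1" --pt "0 -2.5 0 0 0 0 1" --pt "0 -2.5 0 0 0 0 1" --pt "0 -2.5 0 0 0 0 1" --pt "0 -2.5 0 0 0 0 1" --pt "0 -2.5 0 0 0 0 1" --pt "0 -2 0.5 0 0 0 1" --pt "0 -1 2 0 0 0 1" --pt "0 0 2.5 0 0 0 1" --pt "0 0 2.5 0 0 0 1" --pt "0 0 0 0 0 0 1"

```text
time_s: 7.2
tool_pos: [0.4592, 0.1193, 0.2214]
tool_rot: [-180.0, 0.5, 0.2]
force: [-1.2, -0.7, 0.5]
grip_width: 0.0875
```

```bash
python3 d.py .4625 .1155 .11 0
python3 - <<'E'
from h import *; load()
for n,reg,s in(("scene",(180,130,130,150),4),("top",(190,150,150,100),5),):
    x,y,w,h=reg; cv2.imwrite(f"pics/e_{n}.png",cv2.resize(CAM[n][2][y:y+h,x:x+w],None,fx=s,fy=s,interpolation=cv2.INTER_CUBIC))
a=CAM["top"][2][190:240,260:340];cv2.imwrite("pics/e2.png",cv2.resize(a,None,fx=9,fy=9,interpolation=cv2.INTER_CUBIC))
E
```

```text
pos [0.4592 0.1193 0.2214] rot [-179.97    0.51    0.22] F [-1.2 -0.7  0.5] w 0.0875 t 7.2 q [  39.    3.  -57.  111.    3.   68. -109.]
shift cm (tool) [ 0.43  0.39 11.14] turn deg [-0.03  0.51  0.22]
```

View pics/e_top.png

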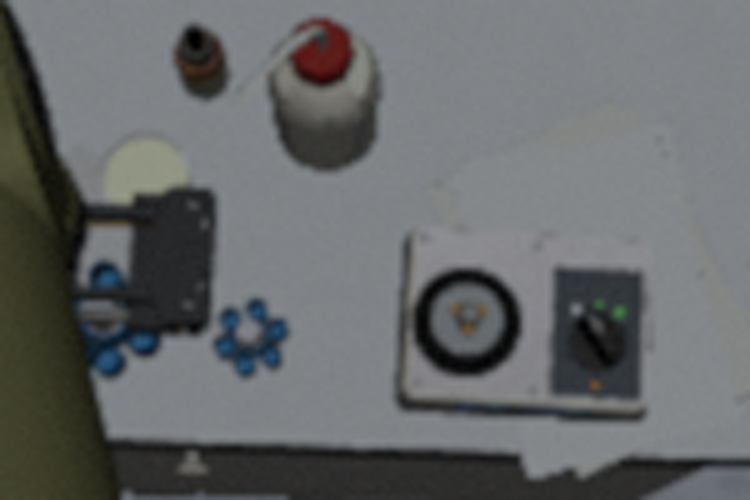

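View pics/e_scene.png

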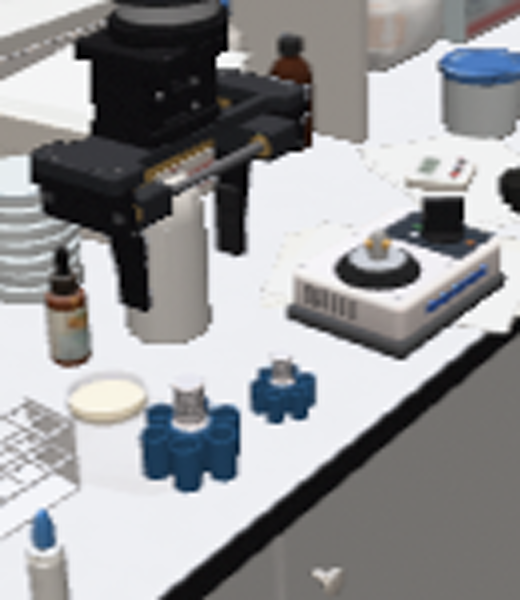

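View pics/e2.png

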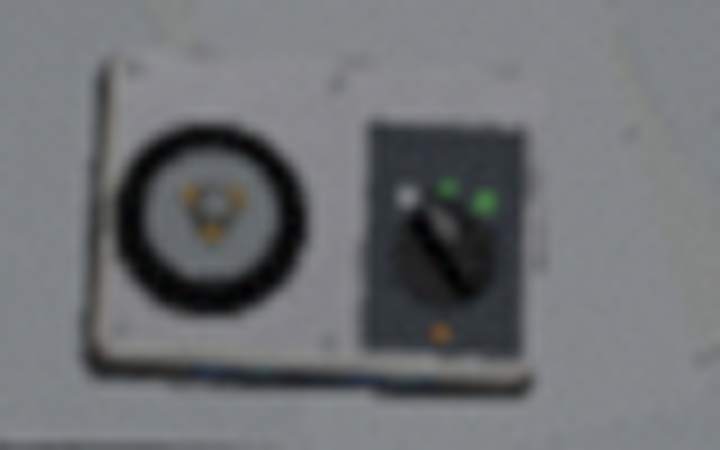

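Run:
```python
from h import *; load()
for z in(.02,.06,.08,.1,.12): print(z,ray("top",(219,185.5),z)[:2].round(3),ray("scene",(206.7,229.5),z)[:2].round(3))
print("base",ray("scene",(180+110/4,130+488/4),0)); print("head",ray("top",(190+97/5,150+305/5),.068))
print("edges",ray("top",(190+105/5,150+178/5),.07),ray("top",(190+187/5,150+178/5),.07))
```

```text
0.02 [0.559 0.095] [0.548 0.112]
0.06 [0.55  0.089] [0.502 0.157]
0.08 [0.545 0.087] [0.479 0.179]
0.1 [0.54  0.084] [0.456 0.202]
0.12 [0.535 0.082] [0.433 0.224]
base [0.48915505 0.17371118 0.        ]
head [0.46336986 0.11423008 0.068     ]
edges [0.5461026  0.11384245 0.07      ] [0.54775928 0.06102341 0.07      ]
```

The dial pointer in the crop points at the white OFF mark (408,195), so it's confirmed OFF. The cream disc is the flat petri dish at (.56,.10), so there's room. I'll start descending.

Emit:
drive_tool --pt "0 0 1.5 0 0 0 1" --pt "0 0 2 0 0 0 1" --pt "0 0 1.7 0 0 0 1" --pt "0 0 1 0 0 0 1" --pt "0 0 0 0 0 0 1"

```text
time_s: 7.82
tool_pos: [0.4617, 0.1193, 0.163]
tool_rot: [-180.0, 0.1, -0.0]
force: [-0.5, 0.5, 0.4]
grip_width: 0.0868
```

```bash
python3 d.py .4627 .1155 .109 0
python3 - <<'E'
from h import *; load()
for n,reg,s in(("scene",(190,170,90,90),6),):
    x,y,w,h=reg; cv2.imwrite(f"pics/f_{n}.png",cv2.resize(CAM[n][2][y:y+h,x:x+w],None,fx=s,fy=s,interpolation=cv2.INTER_CUBIC))
E
```

```text
pos [0.4617 0.1193 0.163 ] rot [-1.8e+02  1.1e-01 -1.0e-02] F [-0.5  0.5  0.4] w 0.0868 t 7.8167 q [  36.    9.  -57.  114.    9.   61. -114.]
shift cm (tool) [0.11 0.38 5.4 ] turn deg [-0.    0.11 -0.01]
```

View pics/f_scene.png

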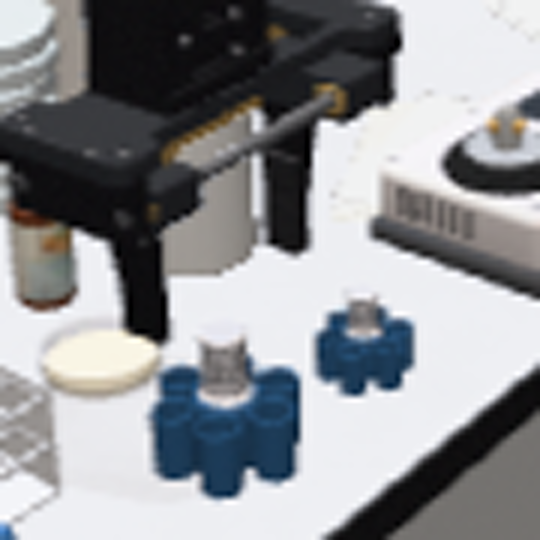

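Emit:
drive_tool --pt "0.1 0.2 0 0 0 0 0.7" --pt "0 0.18 0.9 0 0 0 0.7" --pt "0 0 1.2 0 0 0 0.7" --pt "0 0 1.2 0 0 0 0.7" --pt "0 0 1.2 0 0 0 0.7" --pt "0 0 0.9 0 0 0 0.7" --pt "0 0 0 0 0 0 0.7"

```text
time_s: 8.5
tool_pos: [0.4613, 0.1157, 0.1071]
tool_rot: [-180.0, 0.3, 0.0]
force: [-0.7, -0.1, -0.2]
grip_width: 0.0615
```

```bash
python3 d.py .4627 .1155 .109 0
python3 - <<'E'
from h import *; load()
for n,reg,s in(("scene",(190,190,80,80),7),):
    x,y,w,h=reg; cv2.imwrite(f"pics/g_{n}.png",cv2.resize(CAM[n][2][y:y+h,x:x+w],None,fx=s,fy=s,interpolation=cv2.INTER_CUBIC))
E
```

```text
pos [0.4613 0.1157 0.1071] rot [-1.7999e+02  2.7000e-01  3.0000e-02] F [-0.7 -0.1 -0.2] w 0.0615 t 8.5 q [  33.   15.  -55.  117.   15.   55. -119.]
shift cm (tool) [ 0.14  0.02 -0.19] turn deg [-0.01  0.27  0.03]
```

View pics/g_scene.png

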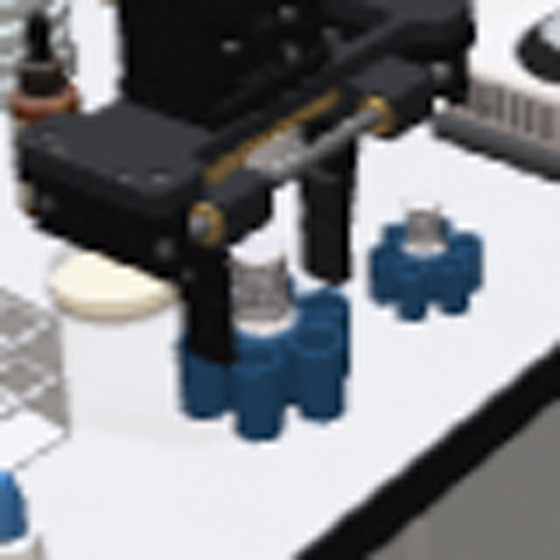

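The fingers straddle the large head's post. I'll raise 1.5 mm and grip.

Emit:
drive_tool --pt "0 0 -0.15 0 0 0 0" --pt "0 0 0 0 0 0 0" --pt "0 0 0 0 0 0 0" --pt "0 0 0 0 0 0 0" --pt "0 0 0 0 0 0 0" --pt "0 0 0 0 0 0 0" --pt "0 0 0 0 0 0 0" --pt "0 0 0 0 0 0 0" --pt "0 0 -0.5 0 0 0 0" --pt "0 0 -1.5 0 0 0 0" --pt "0 0 -2 0 0 0 0" --pt "0 0 0 0 0 0 0" --force 60

```text
time_s: 9.6
tool_pos: [0.4648, 0.1168, 0.154]
tool_rot: [-180.0, -0.3, 0.0]
force: [0.5, 0.3, -0.9]
grip_width: 0.0208
```

```bash
python3 d.py .462 -.1180 .25 0
python3 - <<'E'
from h import *; load()
for n,reg,s in(("scene",(190,180,80,80),7),):
    x,y,w,h=reg; cv2.imwrite(f"pics/i_{n}.png",cv2.resize(CAM[n][2][y:y+h,x:x+w],None,fx=s,fy=s,interpolation=cv2.INTER_CUBIC))
E
```

```text
pos [0.4648 0.1168 0.154 ] rot [-1.7998e+02 -2.8000e-01  2.0000e-02] F [ 0.5  0.3 -0.9] w 0.0208 t 9.6 q [  36.   10.  -57.  115.   10.   60. -115.]
shift cm (tool) [-0.24 23.47 -9.61] turn deg [-0.02 -0.28  0.02]
```

View pics/i_scene.png

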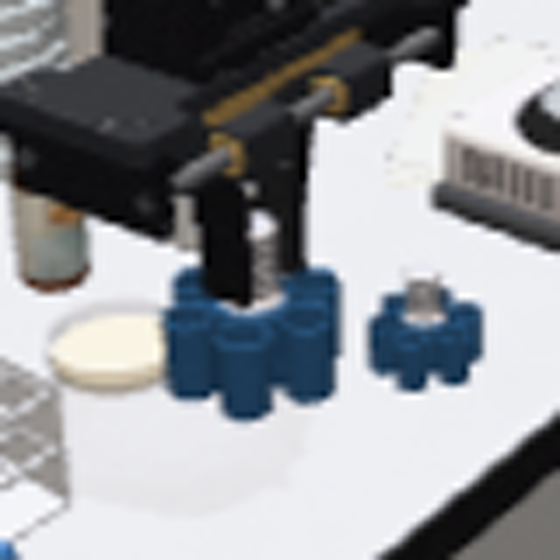

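Emit:
drive_tool --pt "0 0 -2 0 0 0 0" --pt "0 0 -2.5 0 0 0 0" --pt "0 0 -2.5 0 0 0 0" --pt "0 0.5 -2 0 0 0 0" --pt "0 1.5 -0.6 0 0 0 0" --pt "0 2 0 0 0 0 0" --pt "0 2.5 0 0 0 0 0" --pt "0 2.5 0 0 0 0 0" --pt "0 2.5 0 0 0 0 0" --pt "0 2.5 0 0 0 0 0" --pt "0 2.5 0 0 0 0 0" --pt "0 2.5 0 0 0 0 0" --pt "0 2 0 0 0 0 0" --pt "0 1.5 0 0 0 0 0" --pt "0 0.9 0 0 0 0 0" --pt "0 0 0 0 0 0 0" --pt "0 0 0 0 0 0 0" --pt "0 0 0 0 0 0 0"

```text
time_s: 11.2
tool_pos: [0.4632, -0.1165, 0.247]
tool_rot: [-180.0, 0.0, 0.1]
force: [-0.4, 0.5, -2.4]
grip_width: 0.0208
```

```bash
python3 d.py .462 -.1180 .21 0
python3 - <<'E'
from h import *; load()
for n,reg,s in(("scene",(235,130,100,90),7),("top",(250,180,90,60),8)):
    x,y,w,h=reg; cv2.imwrite(f"pics/j_{n}.png",cv2.resize(CAM[n][2][y:y+h,x:x+w],None,fx=s,fy=s,interpolation=cv2.INTER_CUBIC))
E
```

```text
pos [ 0.4632 -0.1165  0.247 ] rot [-1.7996e+02  2.0000e-02  1.2000e-01] F [-0.4  0.5 -2.4] w 0.0208 t 11.2 q [ 55.   1. -43. 109.   0.  71. -79.]
shift cm (tool) [-0.12  0.16  3.7 ] turn deg [-0.04  0.02  0.12]
```

View pics/j_scene.png

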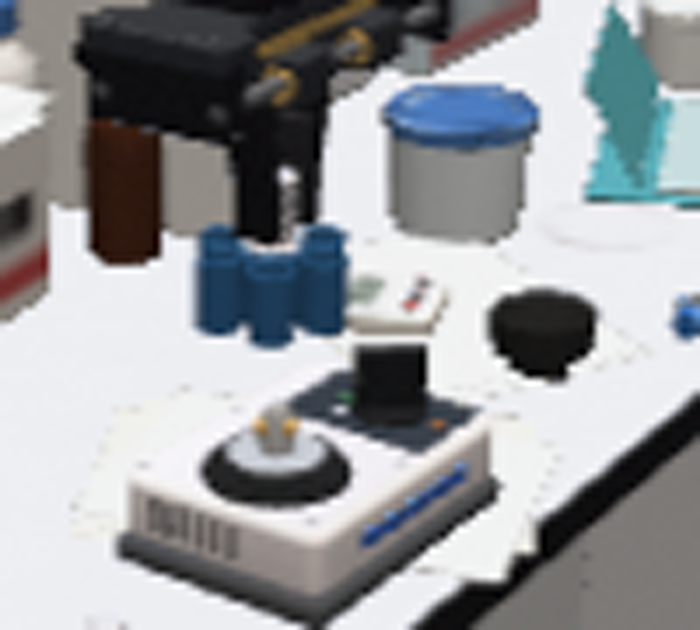

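View pics/j_top.png

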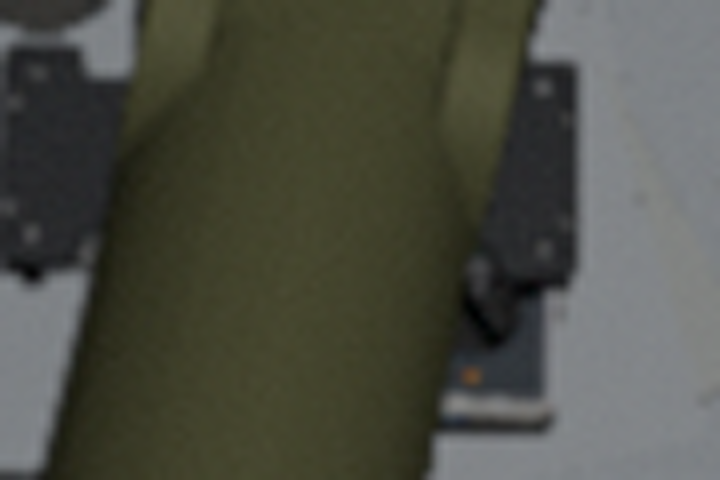

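Run:
```python
from h import *; load()
c=lambda P:((proj("scene",P)-[235,130]+.5)*7-.5).round(1)
a=np.linspace(0,6.28,200)
for x in(.461,.463,.465):
    q=c(np.c_[x+.0375*np.cos(a),-.1165+.0375*np.sin(a),0*a+.1555]); print(x,"head u range",q[:,0].min(),q[:,0].max(),"mid",c([x,-.1165,.1555]))
for P in((.462,-.118),(.4629,-.1191),(.461,-.115)): print(P,"tip",c([*P,.091]),"ball",c([*P,.079]))
```

```text
0.461 head u range 195.2 364.5 mid [[279.6 273.8]]
0.463 head u range 191.5 360.6 mid [[275.9 272.9]]
0.465 head u range 187.8 356.8 mid [[272.1 271.9]]
(0.462, -0.118) tip [[278.4 403.1]] ball [[278.2 426.7]]
(0.4629, -0.1191) tip [[278.1 401.7]] ball [[277.9 425.3]]
(0.461, -0.115) tip [[276.6 406. ]] ball [[276.4 429.6]]
```

Emit:
drive_tool --pt "-0.1 0.38 0 0 0 0 0" --pt "0 0 1 0 0 0 0" --pt "0 0 1.2 0 0 0 0" --pt "0 0 1.2 0 0 0 0" --pt "0 0 0.6 0 0 0 0" --pt "0 0 0 0 0 0 0" --pt "0 0 0 0 0 0 0" --pt "0 0 0 0 0 0 0"

```text
time_s: 12.07
tool_pos: [0.4623, -0.1219, 0.2074]
tool_rot: [-180.0, -0.0, 0.0]
force: [0.1, 0.1, -1.8]
grip_width: 0.0212
```

```bash
python3 d.py .4622 -.1203 .185 0
python3 - <<'E'
from h import *; load()
x,y,s=245,150,10
im=cv2.resize(CAM["scene"][2][y:y+60,x:x+70],None,fx=s,fy=s,interpolation=cv2.INTER_CUBIC)
cv2.imwrite("pics/k.png",im)
c=lambda P:((proj("scene",P)-[x,y]+.5)*s-.5).round(1)
print(c([.4622,-.1203,.128]),c([.4622,-.1203,.1135]),c([.4622,-.1203,.066]),c([.4622,-.1203,.091]))
E
```

```text
pos [ 0.4623 -0.1219  0.2074] rot [-1.8e+02 -2.0e-02  1.0e-02] F [ 0.1  0.1 -1.8] w 0.0212 t 12.0667 q [ 54.   3. -43. 112.   2.  66. -80.]
shift cm (tool) [-0.02 -0.16  2.24] turn deg [-0.   -0.02  0.01]
[[302.5 267.4]] [[302.  309.3]] [[300.8 443.2]] [[301.4 373.3]]
```

View pics/k.png

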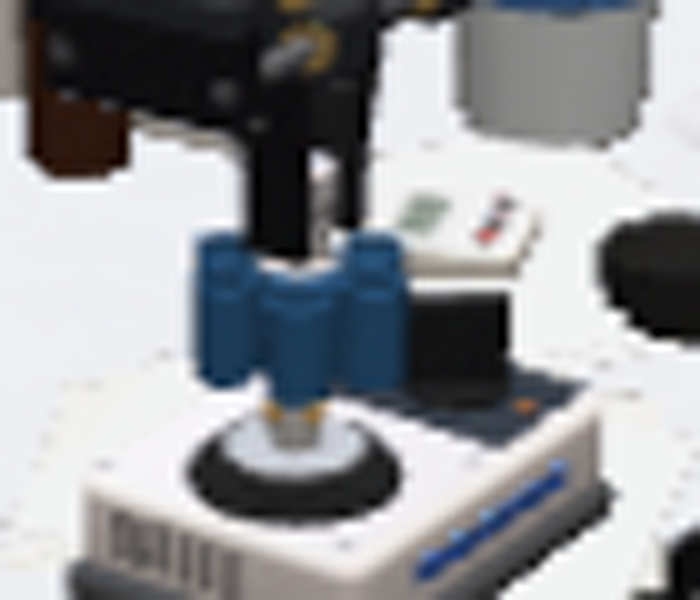

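Head centre is at about u=301 and the post at about 295.5. The aligned view needs the head about 4 px further left, which matches a +1.6 mm correction in y. Then I'll lower gently.

Emit:
drive_tool --pt "0 -0.16 0.2 0 0 0 0" --pt "0 0 0.4 0 0 0 0" --pt "0 0 0.5 0 0 0 0" --pt "0 0 0.4 0 0 0 0" --pt "0 0 0 0 0 0 0" --pt "0 0 0 0 0 0 0"

```text
time_s: 12.67
tool_pos: [0.4619, -0.1204, 0.1919]
tool_rot: [-180.0, 0.0, -0.0]
force: [0.0, -0.7, -2.1]
grip_width: 0.0208
```

Emit:
drive_tool --pt "0 0 0.3 0 0 0 0" --pt "0 0 0.2 0 0 0 0" --pt "0 0 0.1 0 0 0 0" --pt "0 0 0 0 0 0 0"

```text
time_s: 13.0
tool_pos: [0.4631, -0.1208, 0.1876]
tool_rot: [179.9, -0.1, -0.0]
force: [-0.6, -0.7, 5.5]
grip_width: 0.0206
```

```bash
python3 d.py .4622 -.1203 .185 0; python3 -c "
from cell import env;print(env.get_obs()['wrist_torque'])
from h import *; load()
x,y,s=245,150,10
cv2.imwrite('pics/l.png',cv2.resize(CAM['scene'][2][y:y+60,x:x+70],None,fx=s,fy=s,interpolation=cv2.INTER_CUBIC))"
```

```text
pos [ 0.4631 -0.1208  0.1876] rot [ 1.7991e+02 -1.2000e-01 -1.0000e-02] F [-0.6 -0.7  5.5] w 0.0206 t 13.0 q [ 54.   5. -44. 113.   4.  63. -81.]
shift cm (tool) [-0.1  -0.05  0.26] turn deg [ 0.09 -0.12 -0.01]
[-0.19992078  0.20022181  0.01569625]
```

View pics/l.png

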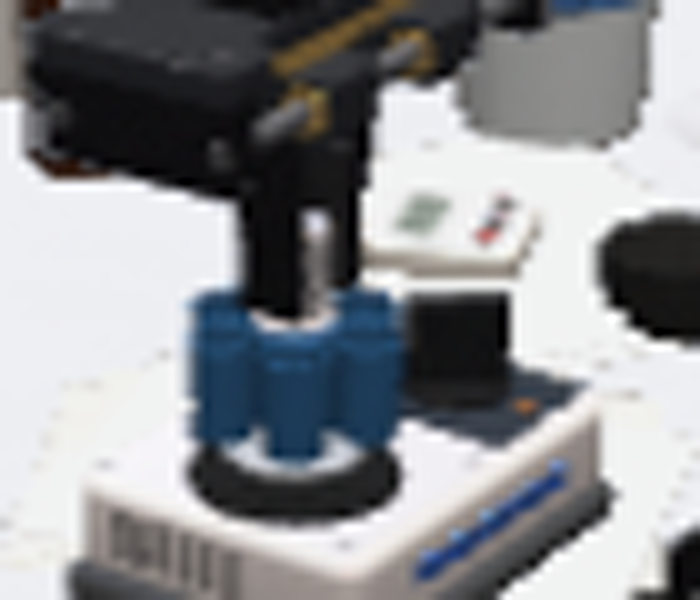

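The head rests on the balls at z=.1876, 11 mm above home as expected, and side forces are small. I'll push down in small steps.

Emit:
drive_tool --pt "0 0 0.1 0 0 0 0" --pt "0 0 0.1 0 0 0 0" --pt "0 0 0 0 0 0 0"

```text
time_s: 13.35
tool_pos: [0.4633, -0.1208, 0.1861]
tool_rot: [179.9, -0.1, -0.0]
force: [-1.7, -0.3, 9.2]
grip_width: 0.0208
```

Emit:
drive_tool --pt "0 0 0.1 0 0 0 0" --pt "0 0 0 0 0 0 0"

```text
time_s: 13.52
tool_pos: [0.4634, -0.1208, 0.1854]
tool_rot: [179.9, -0.2, -0.0]
force: [-1.8, 0.0, 8.2]
grip_width: 0.0208
```

Emit:
drive_tool --pt "0 0 0.1 0 0 0 0" --pt "0 0 0.1 0 0 0 0" --pt "0 0 0 0 0 0 0"

```text
time_s: 13.77
tool_pos: [0.4622, -0.1206, 0.1807]
tool_rot: [180.0, -0.0, -0.0]
force: [3.0, -0.7, -8.6]
grip_width: 0.021
```

Emit:
drive_tool --pt "0 0 0.1 0 0 0 0" --pt "0 0 0.1 0 0 0 0" --pt "0 0 0 0 0 0 0"

```text
time_s: 14.02
tool_pos: [0.4619, -0.1205, 0.1783]
tool_rot: [-180.0, 0.0, -0.0]
force: [4.2, -2.6, -10.4]
grip_width: 0.0207
```

```bash
python3 d.py .4622 -.1203 .185 0; python3 -c "
from cell import env;print(env.get_obs()['wrist_torque'])
from h import *; load()
x,y,s=245,150,10
cv2.imwrite('pics/m.png',cv2.resize(CAM['scene'][2][y:y+60,x:x+70],None,fx=s,fy=s,interpolation=cv2.INTER_CUBIC))"
```

```text
pos [ 0.4619 -0.1205  0.1783] rot [-1.7998e+02  2.0000e-02 -1.0000e-02] F [  4.2  -2.6 -10.4] w 0.0207 t 14.0167 q [ 54.   5. -44. 114.   4.  62. -82.]
shift cm (tool) [ 0.03 -0.02 -0.67] turn deg [-0.02  0.02 -0.01]
[-0.69265526 -0.90335999 -0.01373421]
```

View pics/m.png

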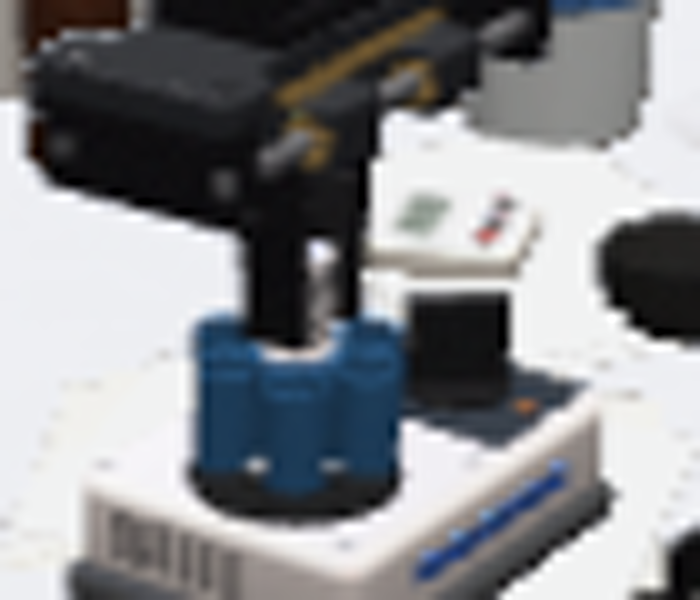

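It snapped past the balls, which now pull the head down. I'll keep going to the seat and build up the push.

Emit:
drive_tool --pt "0 0 0.1 0 0 0 0" --pt "0 0 0.1 0 0 0 0" --pt "0 0 0 0 0 0 0"

```text
time_s: 14.37
tool_pos: [0.462, -0.1202, 0.1774]
tool_rot: [180.0, 0.0, 0.0]
force: [1.2, -1.6, -4.4]
grip_width: 0.0207
```

Emit:
drive_tool --pt "0 0 0.1 0 0 0 0" --pt "0 0 0.1 0 0 0 0" --pt "0 0 0 0 0 0 0"

```text
time_s: 14.62
tool_pos: [0.4624, -0.1203, 0.1772]
tool_rot: [179.9, 0.0, -0.0]
force: [-3.8, -0.7, 11.2]
grip_width: 0.0206
```

Emit:
drive_tool --pt "0 0 0.08 0 0 0 0" --pt "0 0 0 0 0 0 0" --pt "0 0 0 0 0 0 0" --pt "0 0 0 0 0 0 0" --pt "0 0 0 0 0 0 0"

```text
time_s: 15.03
tool_pos: [0.4625, -0.1203, 0.1772]
tool_rot: [179.9, 0.0, -0.0]
force: [-6.5, -1.3, 15.1]
grip_width: 0.0208
```

```bash
python3 - <<'E'
from h import *; load()
x,y,s=245,150,10
cv2.imwrite('pics/n.png',cv2.resize(CAM['scene'][2][y:y+60,x:x+70],None,fx=s,fy=s,interpolation=cv2.INTER_CUBIC))
E
python3 d.py .4622 -.1203 .1772 0
```

```text
pos [ 0.4624 -0.1202  0.1772] rot [ 1.7991e+02  4.0000e-02 -0.0000e+00] F [-6.3 -0.7 16.6] w 0.0205 t 15.1333 q [ 53.   6. -44. 114.   4.  62. -82.]
shift cm (tool) [-0.02  0.01  0.  ] turn deg [ 0.09  0.04 -0.  ]
```

View pics/n.png

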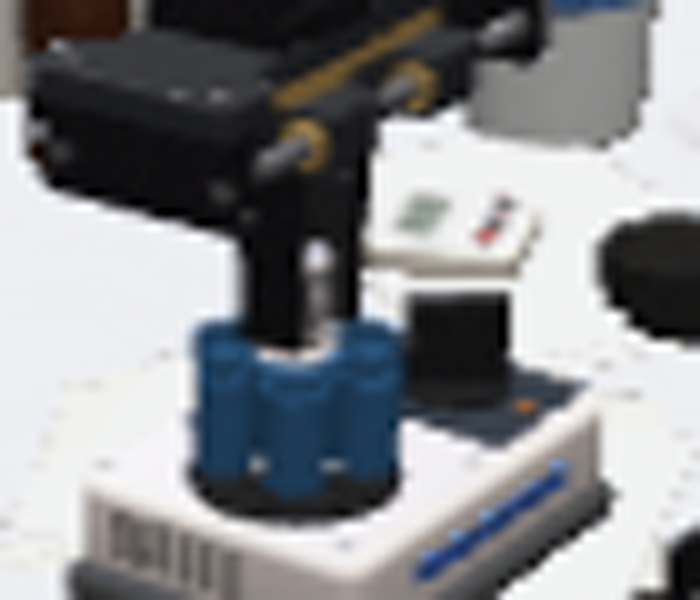

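Emit:
drive_tool --pt "0 0 0 0 0 0 0" --pt "0 0 0 0 0 0 0" --pt "0 0 0 0 0 0 0" --pt "0 0 0 0 0 0 0" --pt "0 0 0 0 0 0 0" --pt "0 0 0 0 0 0 0"

```text
time_s: 15.63
tool_pos: [0.4624, -0.1203, 0.1772]
tool_rot: [179.9, 0.0, -0.0]
force: [-5.9, -0.4, 16.2]
grip_width: 0.0206
```

Run:
```python
from h import *; load()
a=CAM["top"][2][150:250,150:400];cv2.imwrite("pics/o.png",cv2.resize(a,None,fx=3,fy=3,interpolation=cv2.INTER_CUBIC))
```

```text
(no output)
```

View pics/o.png

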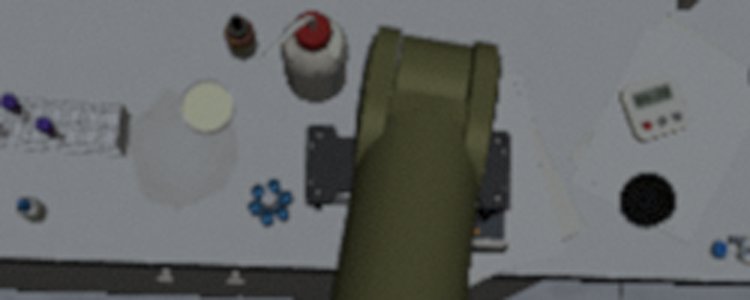

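The push is steady at about 16 N and the head sits level at home. Timer (655,110), black cup (648,200), petri dish (207,105), dropper bottle (30,208) and small head (270,202) are all still in place. Handing in.

```bash
python3 -c "
from cell import env;print(env.sign_off())"
```

```text
the job is handed in; nothing more can be done
None
```

The mixer is off, and the blue six-tube head is snapped fully home on the drive post. I handed the job in at about 15.7 s with the arm still gripping the head and pressing it down.

- **Dial:** I turned it about 35° anticlockwise from speed 1. After letting go, the top view showed the pointer at the white OFF mark. In the last top view the arm hid the dial.
- **Head:** I took the larger blue head by its metal post and set it upright on the drive post. It met the balls at TCP height 187.6 mm, snapped past them, and stopped at 177.2 mm. That is about 10.5 mm of travel against the expected 11 mm, with about 0.1° of tilt.
- **Final push:** The downward push held steady at about 16 N, with about 6 N of side force along x and a 60 N grip.
- **Other items:** The timer, black cup, petri dish, dropper bottle and small head are where they were.

One disagreement: the two cameras put the drive post about 4 mm apart in y. I settled it using where the dial sat in the grip and a close view just before lowering, and the head then went on with little side force.

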